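# Clear the eccentric cam, then push the slide home

### The arm

A 6-joint arm with a two-finger parallel gripper is mounted at the origin on a cart in front of the work surface, level with it; the furniture and walls round the work are solid. World frame = base frame: x ahead of the robot, y to its left, z up, the work surface at z = 0. Lengths are in mm, angles in rad, forces in N, time in s.
With the tool pointing down it reaches from about 275 to 750 mm from the base axis. Payload 10.2 kg.
Tool frame: the origin (TCP) lies midway between the tips of the shut fingers; the grasp point (between the pads) lies 19 mm behind it; z points along the fingers, y is the line along which they close (so a half turn about z gives the same grasp; the last joint's range is limited). The gripper opens to 85 mm and grips with 20 to 120 N. Pads are 22 mm wide; open, the fingers measure 114 mm over their backs; the gripper's body (76 mm by 85 mm) begins 54 mm behind the grasp point. The pads swing forward as they close: fully open they stand 13 mm farther back than shut.
Start: joints at [-1.416, 0.313, 1.498, -0, 1.331, -0.223], TCP at [193.648, -487.987, 231.294] pointing down, gripper open.
Joint ranges: [-2.94, 2.94], [-0.97, 2.17], [0.19, 2.56], [-1.23, 4.37], [0.02, 3.11], [-2.88, 2.88]. Speed limits (rad/s): [2.39, 2.39, 3.01, 3.14, 3.14, 3.14].

### API

Orientations are given as a unit quaternion [w, x, y, z].
In Python, from rig import ctrl gives the robot as it stands.
- The arm moves only by the tool send_rows, never from a script. Its argument "targets" is a list of rows, each a list of 7 numbers: the closure, from -1 (fully open) to 1 (shut), so that 0 is half open, then the shift along the tool's x, y, z in m, then the turn, a rotation vector about the tool's x, y, z in rad. In form: [[claw, dx, dy, dz, ax, ay, az], ...]. A call has exactly 10 rows; each row shifts and turns the commanded pose from where the row before left it, along the tool's axes as they then stand; what a row does not reach is not made up. A row lasts 1/8 s, in which the tool goes at most 62.5 mm and 10.7 degrees, less where a joint would pass 70% of its speed; a pose out of reach is approached as far as the arm can. A call with a gripper value outside its range is refused whole. The fingers move at their own pace and stop on an object; "squeeze" is the grip in N (left out, the last holds). Time passes only in rows, so rows that do not move let the fingers close, or fill a call up. It gives the time, the measured TCP pose, the force, the opening and the grip force at its end, in the units of the state.
- ctrl.sense(): the state, without advancing time (a new reading comes with each control period).
- ctrl.capture(name): name is "scene" or "top"; returns a dict with "img" (400x640x3 uint8, red, green, blue), "camera_matrix" (3x3 intrinsics, pixels), "R" (3x3) and "t" (3): a world point X has camera coordinates R X + t. Camera axes: x right, y down, z forward; pixel columns grow to the right and rows downward; lengths in mm; the calibration is good to about 2 mm. A picture is of the moment at which its call begins. There is no depth.
- ctrl.finish_job(): hands the job in; it is judged then, once.
Trained networks look in a picture, given as the dict that the camera call returned (one of the last four; its "shot" number tells which), for a name from the list of things; names that differ only in an ending like _2 or _b are one class to them, and where a whole thing is asked for, a point or a joint stands for the part that bears it (a point fixed in the world has none). Each returns a list of dicts, best first, with "score" (0 to 1); they miss things now and then, are a little off and sometimes report something else, mostly with a low value. They report only what shows in the picture. A call takes as long as a camera call. They do not tell look-alikes from the thing itself.
- ctrl.boxes_of(query, picture): "extent" ([left, top, width, height] in pixels, round what is visible of it).
- ctrl.landmark_of(query, picture): "point" ([column, row] in pixels: a listed point, or the origin of a listed thing).
The state is a dict: "time_s": time; "joints": joint angles; "dq": joint speeds; "tau": joint torques, N m; "eef_pos": TCP position; "ee_rot": TCP orientation; "force": force on the tool from outside, world axes, zero at the start; "wrist_torque": the same for the moment, N m; "grip_width": opening from 0.0 (shut) to 1.0 (fully open); "grip_force": force on a finger pad.
Only numpy, scipy, OpenCV 4.12 (cv2) and the standard library are available. Lean on these libraries where they do the work, as an engineer would, in place of code of your own. Each camera call takes 0.05 s, during which the arm holds its last target. There are 200 camera calls.

### The job

The slide of the small steel cam jig is blocked by its eccentric cam. With the fingertips, push the upright pin on the cam's lever round until the lever points straight away from the slide, so that the cam's low point faces the slide's roller; only then push the slide's tall plate forward until it is fully home against the ends of the two rails, and move clear. Grasp and lift nothing: the ring gauge stays seated on the slide, the slide is not forced against the turned-in cam, and the other things on the bench stay where they are.

Things in the scene. Friction and masses are not known exactly. Their poses are not given: they have to be found in the camera images.
- jig: Cam jig, fixed to the bench: dark steel base plate 225 x 104 x 10 mm, from x = -120 to +105 mm of its origin, which lies on the bench top. Its x axis is the slide's forward direction, up to 25 degrees off straight away from the robot; y left, z up. Two guide rails at y = +-37 mm run from x = -65 to -8 mm, tops 28 mm high.
- pivot (a point): The cam's pivot axis, at x = 35 mm, y = 0 in the jig's frame, 40 mm above the bench (a dark hub with its top 35 mm high).
- pin (a point): Upright steel pin to push, 12 mm thick, from 32 to 71 mm above the bench, at the end of the cam's dark lever; the point is on its axis 53 mm above the bench, 50 mm from the pivot axis. The lever is 14 mm wide, its top 32 mm high. Pin, lever and cam disc turn as one and stay where they are left; about 2 N at the pin turns them.
- cam_centre (a point): Centre of the round steel cam disc, 48 mm across, 12 to 25 mm above the bench, set 12 mm off the pivot towards the pin: the cam's high point (36 mm from the pivot) lies under the lever, its low point (12 mm from the pivot) opposite.
- cam (a joint): Cam angle, rad, counterclockwise from above. 0: lever points back at the slide (jig -x), high point at the roller. +pi or -pi: lever points straight away from the slide (jig +x), low point at the roller, slide free. Pin in the jig frame: x = 35 - 50 cos(angle), y = -50 sin(angle) mm. Starts within -1.2 to 1.2, stops at -3.6 and 3.6: turn it either way.
- push_face (a point): Centre of the rear face of the slide's upright plate, the face to push: 88 mm wide, 8 mm thick, from 11 to 63 mm above the bench. The point is 45 mm high, at the start at x = -100 mm, y = 0 in the jig frame. About 3 N moves the slide; no spring. The roller on its nose, 14 mm across, starts 5 mm short of the cam's high point.
- slide (a joint): Travel of the slide, m: 0 at the start (fully back), 0.027 fully home, the plate touching the rear ends of the two rails.
- ring_gauge: Loose steel ring gauge, 52 mm across, 14 mm high, bore about 25 mm, lying flat on the slide over a short round spigot (top at 32 mm) 42 mm in front of the push face; origin at the centre of its underside, 24 mm above the bench, z up. It rides along with the slide.
- brass_plug: Bystander: loose brass plug with a collar, 24 mm across, 44 mm high, standing to the left of the jig; origin under its centre.
- v_block: Bystander: loose grey steel V-block, 50 x 40 x 30 mm, to the right of the jig; origin under its centre. Beyond it, at the right rear of the bench (x over 0.57 m, y under -0.17 m in the robot frame), stands a tall fixed stack of storage totes, higher than 0.4 m: keep arm and gripper clear of it.
- eye_loupe: Bystander: loose black eye loupe, 39 mm across, 40 mm high, standing at the far left; origin under its centre.
- screwdriver: Bystander: loose small screwdriver lying on the bench, 132 mm long, 17 mm thick, right of the jig nearer the robot; origin under its middle.
Not all that is in view belongs to the job. What is shaped like the ring_gauge but green or pink is not meant.

How it is judged (in metres and radians):
On the way, in this order (a step that is already met when the one before it is completed fails the run):
1. the cam's low point faces the roller (lever within about 21 degrees of straight away from the slide) while the slide is still back (moved less than 6 mm) (x of pin in the frame of jig above 0.0815 m and value of joint slide below 0.006 m), for 0.2 s.
2. the slide is pushed home (within 2 mm) (x of pin in the frame of jig above 0.0815 m and value of joint slide above 0.025 m), for 0.2 s.
At the end, for the whole second after the job is handed in: The lever points away from the slide within about 21 degrees, the slide is within 2 mm of fully home, and the ring gauge lies flat and at rest on the slide's spigot (all of step 2 and velocity of joint slide below 0.01 m/s and horizontal distance between ring_gauge and push_face below 0.05 m and height (world z) of ring_gauge between 0.02 and 0.028 m and angle between ring_gauge's own z axis and vertical below 0.1 rad and linear speed of ring_gauge below 0.01 m/s); the robot touches nothing.
It fails at once if the slide is pushed forward (8 mm or more) while the cam's low point is not turned to it (more than about 30 degrees off) (x of pin in the frame of jig below 0.078 m and value of joint slide above 0.008 m).
It fails at once if the ring gauge is lifted off the slide (8 mm) or tipped (height (world z) of ring_gauge above 0.032 m or angle between ring_gauge's own z axis and vertical above 0.3 rad).
It fails at once if a bystander (brass plug, V-block, eye loupe or screwdriver) is lifted or moved more than 20 mm (distance of any of brass_plug, v_block, eye_loupe, screwdriver from where it was at the start of the episode above 0.02 m).
It also fails if it takes over 54 s, if anything falls off the work surface, if the arm or the gripper's body presses on something with over 40 N, if the wrist force passes 120 N, or if a joint passes its speed limit or range.

## Working session

There is one attempt and no reset: what is moved stays moved. The work goes in short steps, Python scripts to look and compute and a tool call to move; the robot and the scene stay as the last step left them, time stands still between calls to the robot, and variables do not carry over. Pictures are saved under pics/ and viewed, at most 10 in all, crops included, and the job is handed in when it is done.

Besides the shell and the picture viewer there is one more tool, called after "Emit:" as name(argument=value, ...), one argument or row to a line, values as JSON. send_rows: Moves the arm, as the interface text tells. Its arguments: {"type":"object","properties":{"targets":{"type":"array"},"squeeze":{"type":"number"}},"required":["targets"]}

```bash
mkdir -p pics; cat > h.py <<'E'
import numpy as np, cv2
from rig import ctrl
def ray(p,pix,z):
    K=np.array(p["camera_matrix"]);R=np.array(p["R"]);t=np.array(p["t"])
    d=R.T@np.linalg.solve(K,[pix[0],pix[1],1]);c=-R.T@t
    return c+d*(z-c[2])/d[2]
def proj(p,X):
    K=np.array(p["camera_matrix"]);q=K@(np.array(p["R"])@np.array(X)+np.array(p["t"]));return q[:2]/q[2]
def save(p,n): cv2.imwrite("pics/"+n,cv2.cvtColor(p["img"],cv2.COLOR_RGB2BGR))
E
python3 - <<'E'
from h import *
print(ctrl.sense())
Z=dict(jig=0,pivot=40,pin=53,cam_centre=25,push_face=45,ring_gauge=24,brass_plug=0,v_block=0,eye_loupe=0,screwdriver=0)
for n in("top","scene"):
    p=ctrl.capture(n);save(p,n+"0.png");print(n,-np.array(p["R"]).T@p["t"])
    for k,z in Z.items():
        for r in ctrl.landmark_of(k,p)[:2]: print(k,np.round(r["point"],1),round(r["score"],2),ray(p,r["point"],z).round(1))
E
```

```text
{'time_s': 0.0, 'joints': array([-1.41639849e+00,  3.13456626e-01,  1.49841644e+00,  2.92930202e-05,
        1.33099078e+00, -2.23387158e-01]), 'dq': array([ 0.00124528, -0.00084559, -0.00175593, -0.00069829,  0.00014453,
        0.00114562]), 'tau': array([ 9.24233827e-04, -4.12265396e+01, -2.59744585e+01, -1.22190795e-04,
        4.14663096e-03, -9.41474354e-06]), 'eef_pos': array([ 193.61608283, -487.73000135,  230.7394539 ]), 'ee_rot': array([-6.34728082e-04,  9.82213251e-01,  1.87767745e-01,  3.61370585e-05]), 'force': array([-0.85615216,  0.20746619, -0.82866865]), 'wrist_torque': array([ 0.01536051, -0.06410377,  0.00709996]), 'grip_force': 0.0, 'grip_width': 0.9996428197109278}
top [ 393.64755044   53.49975913 1051.95535463]
jig [333.5 189.5] 0.89 [582.1  28.4   0. ]
jig [385.8 200.8] 0.15 [558.1 -88.9   0. ]
pivot [336.2 169.9] 0.86 [618.2  24.   40. ]
pin [352.9 186.4] 0.96 [579.9 -11.7  53. ]
cam_centre [338.5 177.9] 0.7 [603.7  18.3  25. ]
push_face [328.3 231.8] 0.95 [482.7  39.5  45. ]
ring_gauge [263.7 216.5] 0.66 [515.8 180.3  24. ]
ring_gauge [328.6 290.7] 0.63 [358.
[... 227 characters left out ...]
263.3] 0.71 [ 421.  -199.7    0. ]
scene [903.68524346 480.81060357 979.34823262]
jig [283.8 211.2] 0.64 [604.5   4.9  -0. ]
jig [299.6 214.8] 0.55 [582.6  34.8   0. ]
pivot [283.9 211.9] 0.65 [617.7  25.8  40. ]
pin [280.6 190.5] 0.72 [594.5 -15.4  53. ]
cam_centre [282.4 211.3] 0.79 [614.7  15.3  25. ]
push_face [334.8 179.7] 0.73 [480.1  34.3  45. ]
ring_gauge [359.6 242.9] 0.95 [533.9 180.2  24. ]
ring_gauge [370.9 163.2] 0.76 [374.8  42.5  24. ]
brass_plug [306.7 269.4] 0.5 [652.9 148.1   0. ]
v_block [275.9 172.6] 0.94 [555.1 -90.9   0. ]
eye_loupe [357.9 320.8] 0.9 [642.7 299.1   0. ]
eye_loupe [282.3 211.8] 0.52 [608.1   4.    0. ]
screwdriver [293.5 114.5] 0.7 [ 412.2 -206.3    0. ]
```

```bash
python3 - <<'E'
import cv2
for n,(x0,y0,x1,y1) in dict(top=(190,130,470,330),scene=(210,100,450,340)).items():
    a=cv2.imread(f"pics/{n}0.png")[y0:y1,x0:x1]
    cv2.imwrite(f"pics/{n}0c.png",cv2.resize(a,None,fx=2.5,fy=2.5,interpolation=cv2.INTER_CUBIC))
E
```

```text
(no output)
```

View pics/top0c.png

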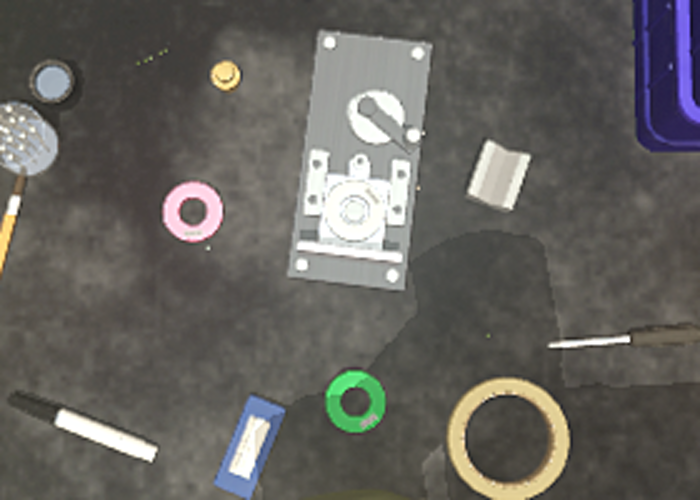

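View pics/scene0c.png

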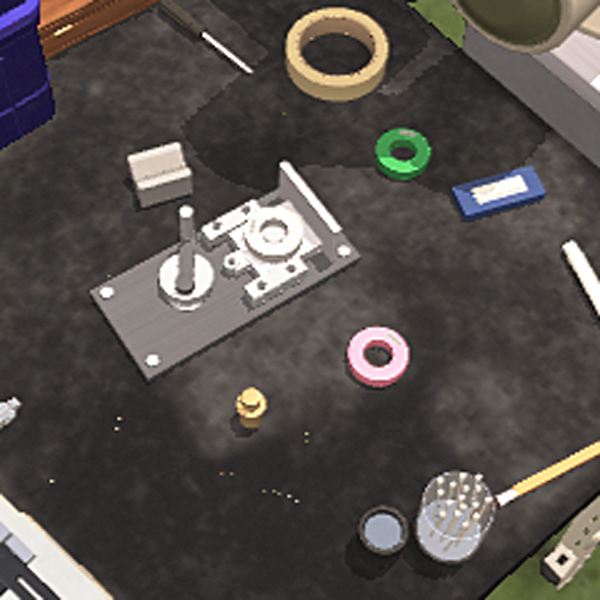

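The top crop shows the jig leaning slightly right. The plate corners are at crop (318,30), (432,42), (404,290) and (288,276), the hub at (367,104), and the pin top at (413,135), right and behind the hub. So the shorter way round is counterclockwise, past the right side. The scene crop agrees. Next I'll fit the jig pose.

```bash
python3 - <<'E'
from h import *
from scipy.optimize import least_squares
p=ctrl.capture("top");q=ctrl.capture("scene")
T=[((318,30),(105,52,10)),((432,42),(105,-52,10)),((404,290),(-120,-52,10)),((288,276),(-120,52,10)),((367,104),(35,0,35))]
S=[((91,292),(105,-52,10)),((151,381),(105,52,10)),((361,256),(-120,52,10))]
O=[(p,np.array(c)/2.5+[190,130],X) for c,X in T]+[(q,np.array(c)/2.5+[210,100],X) for c,X in S]
def W(v,X):
    c,s=np.cos(v[2]),np.sin(v[2]);return np.array([v[0]+c*X[0]-s*X[1],v[1]+s*X[0]+c*X[1],X[2]])
f=lambda v:np.concatenate([proj(P,W(v,X))-c for P,c,X in O])
r=least_squares(f,[582,28,-.1],loss="soft_l1");v=r.x;print(v.round(3),np.degrees(v[2]),f(v).round(1))
g=lambda a,z:W(v,(35-50*np.cos(a),-50*np.sin(a),z))
obs=[(p,np.array([413,135])/2.5+[190,130],71),(q,np.array([187,211])/2.5+[210,100],71),(p,ctrl.landmark_of("pin",p)[0]["point"],53),(q,ctrl.landmark_of("pin",q)[0]["point"],53)]
for P,c,z in obs:
    a=least_squares(lambda a:proj(P,g(a[0],z))-c,[.9]);print("cam",a.x,a.fun.round(1))
for n in("push_face","ring_gauge"):
    for P in(p,q):print(n,proj(P,W(v,(-100,0,45) if n[0]=="p" else (-58,0,24))).round(1),[ (np.round(d["point"],1),round(d["score"],2)) for d in ctrl.landmark_of(n,P)])
np.save("v.npy",v)
E
```

```text
[ 5.80446e+02  2.71080e+01 -9.90000e-02] -5.65447782050209 [-0.8 -0.6 -0.6 -0.4  0.2 -0.2 -0.6 -0.  -0.6  0.1 -0.6 -1.3 -0.6 -1.5
  0.6 -1.4]
cam [0.95923372] [-0.5 -0.4]
cam [0.95734294] [ 0.  -0.8]
cam [0.96553164] [-1.9 -1.7]
cam [-1.51387793] [-61.8 -94.9]
push_face [329.5 232.7] [(array([327.4, 230.1]), 0.76)]
push_face [335.3 180.7] [(array([336.6, 181.8]), 0.97)]
ring_gauge [331.4 214.4] [(array([335., 289.]), 0.89), (array([264.9, 217.9]), 0.7), (array([333.4, 218.4]), 0.56)]
ring_gauge [319.6 194.4] [(array([318. , 191.1]), 0.74), (array([367.3, 162.5]), 0.64), (array([357.4, 241.9]), 0.56)]
```

Jig pose: (580.5, 27.1), yaw -0.099 rad. The cam is at +0.96 rad, and both views agree. Plan: push the pin with the side face of the shut fingers, turning the tool rigidly about the pivot.

```bash
cat >> h.py <<'E'
v=np.load("v.npy") 
def W(X,v=v):
    c,s=np.cos(v[2]),np.sin(v[2]);return np.array([v[0]+c*X[0]-s*X[1],v[1]+s*X[0]+c*X[1]])
def J(P,v=v):
    c,s=np.cos(v[2]),np.sin(v[2]);d=np.array(P[:2])-v[:2];return np.array([c*d[0]+s*d[1],-s*d[0]+c*d[1]])
def pose():
    s=ctrl.sense();w,x,y,z=s["ee_rot"];return s["eef_pos"],2*np.arctan2(y,x),s
def delta(jx,jy,z,phij):
    "tool-frame shift (mm) and turn to a target in the jig frame"
    P,f,s=pose();D=np.append(W((jx,jy)),z)-P
    c,n=np.cos(f),np.sin(f);a=(f-phij-v[2]+np.pi)%(2*np.pi)-np.pi
    print("jig",J(P).round(1),"z",P[2].round(1),"phi_jig",round(f-v[2],3),"F",s["force"].round(1))
    print("tool dx,dy,dz",np.round([c*D[0]+n*D[1],n*D[0]-c*D[1],-D[2]],1),"az",round(a,3))
E
python3 - <<'E'
from h import *
a=.96;t=np.array([np.sin(a),-np.cos(a)]);pin=np.array([35-50*np.cos(a),-50*np.sin(a)])
b=pin-32*t;print(pin,b,W(b));delta(*b,150,a-np.pi/2)
E
```

```text
[  6.3240007  -40.95957842] [-19.89012949 -22.60693886] [558.42520984   6.57130871]
jig [-334.2 -550.7] z 231.3 phi_jig 0.476 F [0.7 0.1 0.5]
tool dx,dy,dz [ 521.5 -325.1   81.3] az 1.087
```

Emit:
send_rows(
  targets=[
    [1,0.0326,-0.0203,0,0,0,0],
    [1,0.0326,-0.0203,0,0,0,0],
    [1,0.0326,-0.0203,0,0,0,0],
    [1,0.0326,-0.0203,0,0,0,0],
    [1,0.0326,-0.0203,0,0,0,0],
    [1,0.0326,-0.0203,0,0,0,0],
    [1,0.0326,-0.0203,0,0,0,0],
    [1,0.0326,-0.0203,0,0,0,0],
    [1,0.0326,-0.0203,0,0,0,0],
    [1,0.0326,-0.0203,0,0,0,0],
  ],
)

```text
time_s: 2.75
eef_pos: [422.5, -178.0, 231.4]
ee_rot: [0.0, 0.982, 0.188, 0.0]
force: [1.2, 0.3, 0.3]
grip_width: -0.003
grip_force: 0.0
```

Emit:
send_rows(
  targets=[
    [1,0.0326,-0.0203,0,0,0,0],
    [1,0.0326,-0.0203,0,0,0,0],
    [1,0.0326,-0.0203,0,0,0,0],
    [1,0.0326,-0.0203,0,0,0,0],
    [1,0.0326,-0.0203,0,0,0,0],
    [1,0.0326,-0.0203,0,0,0,0],
    [1,0,0,0.02,0,0,0.136],
    [1,0,0,0.02,0,0,0.136],
    [1,0,0,0.02,0,0,0.136],
    [1,0,0,0.02,0,0,0.136],
  ],
)

```text
time_s: 4.0
eef_pos: [558.7, 6.3, 150.7]
ee_rot: [0.0, 0.996, -0.085, 0.0]
force: [0.5, -0.5, 1.3]
grip_width: -0.002
grip_force: 0.0
```

Emit:
send_rows(
  targets=[
    [1,0,0,0,0,0,0.136],
    [1,0,0,0,0,0,0.136],
    [1,0,0,0,0,0,0.136],
    [1,0,0,0,0,0,0.136],
    [1,0,0,0,0,0,0],
    [1,0,0,0,0,0,0],
    [1,0,0,0,0,0,0],
    [1,0,0,0,0,0,0],
    [1,0,0,0,0,0,0],
    [1,0,0,0,0,0,0],
  ],
)

```text
time_s: 5.25
eef_pos: [558.6, 6.3, 151.3]
ee_rot: [0.0, 0.938, -0.348, -0.0]
force: [0.4, -0.1, 0.3]
grip_width: 0.001
grip_force: 0.0
```

```bash
python3 - <<'E'
from h import *
a=.96;t=np.array([np.sin(a),-np.cos(a)]);pin=np.array([35-50*np.cos(a),-50*np.sin(a)])
delta(*(pin-32*t),45,a-np.pi/2);print(pose()[2]["joints"].round(2),pose()[2]["time_s"])
q=ctrl.capture("scene");cv2.imwrite("pics/s1.png",cv2.resize(q["img"][80:340,180:460,::-1],None,fx=2.2,fy=2.2))
E
```

```text
jig [-19.6 -22.9] z 151.3 phi_jig -0.611 F [ 0.4 -0.1  0.3]
tool dx,dy,dz [-3.000e-01 -1.000e-01  1.063e+02] az -0.001
[-0.2   0.46  1.51 -0.    1.18  2.08] 5.25
```

View pics/s1.png

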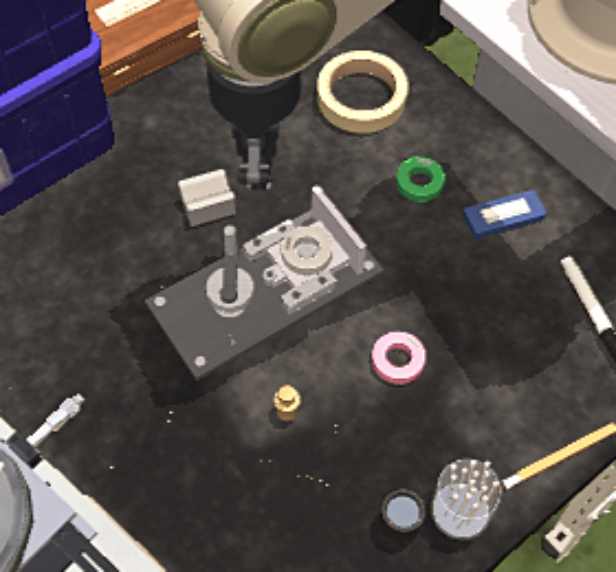

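The gripper is at crop (255,180), shut, above the jig and behind the pin at (230,240). Everything else is unmoved. I'll go down to about 46 mm.

Emit:
send_rows(
  targets=[
    [1,0,0,0.015,0,0,0],
    [1,0,0,0.015,0,0,0],
    [1,0,0,0.015,0,0,0],
    [1,0,0,0.015,0,0,0],
    [1,0,0,0.015,0,0,0],
    [1,0,0,0.015,0,0,0],
    [1,0,0,0.01,0,0,0],
    [1,0,0,0.005,0,0,0],
    [1,0,0,0,0,0,0],
    [1,0,0,0,0,0,0],
  ],
)

```text
time_s: 6.55
eef_pos: [558.9, 6.3, 46.7]
ee_rot: [-0.0, 0.938, -0.348, 0.0]
force: [0.4, 0.0, -0.1]
grip_width: -0.003
grip_force: 0.0
```

```bash
python3 - <<'E'
from h import *
P,f,s=pose();print(P,s["force"])
out=[]
for n in("top","scene"):
    q=ctrl.capture(n);u=proj(q,P);print(n,u);x,y=u.astype(int);out.append(cv2.resize(q["img"][y-60:y+60,x-60:x+60,::-1],(400,400),interpolation=cv2.INTER_CUBIC))
cv2.imwrite("pics/s2.png",np.hstack(out))
E
```

```text
[558.94619259   6.25244643  46.74391485] [ 0.35158125  0.01252678 -0.09091223]
top [344.2791719 196.4468793]
scene [299.48340174 189.85066888]
```

View pics/s2.png

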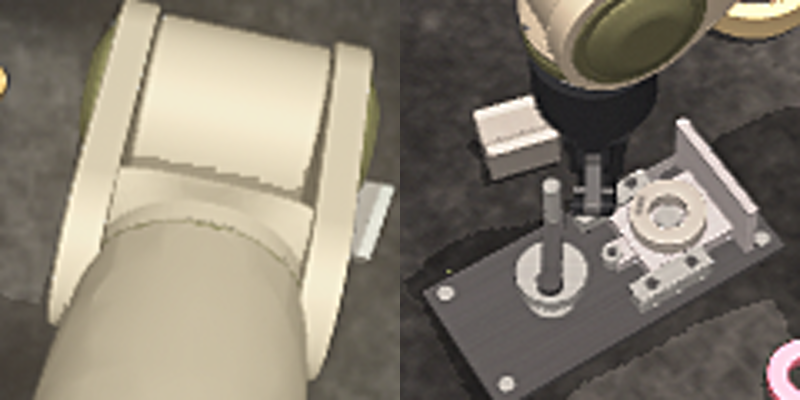

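In the right half the fingertips are at (595,210), just behind the pin at (551,190), with no contact. I'll advance 15 mm to touch, then start the arc.

Emit:
send_rows(
  targets=[
    [1,0.004,0,0,0,0,0],
    [1,0.004,0,0,0,0,0],
    [1,0.004,0,0,0,0,0],
    [1,0.003,0,0,0,0,0],
    [1,0.0038,0.0011,0,0,0,-0.075],
    [1,0.0038,0.0011,0,0,0,-0.075],
    [1,0.0038,0.0011,0,0,0,-0.075],
    [1,0.0038,0.0011,0,0,0,-0.075],
    [1,0,0,0,0,0,0],
    [1,0,0,0,0,0,0],
  ],
)

```text
time_s: 7.9
eef_pos: [580.1, -15.6, 46.3]
ee_rot: [0.0, 0.979, -0.204, 0.0]
force: [0.1, 0.8, -0.4]
grip_width: 0.001
grip_force: 0.0
```

```bash
cat > chk.py <<'E'
from h import *
P,f,s=pose();a=f-v[2]+np.pi/2
t=np.array([np.sin(a),-np.cos(a)]);pin=np.array([35-50*np.cos(a),-50*np.sin(a)])
print("a",a);delta(*(pin-17*t),46.5,a-np.pi/2)
q=ctrl.capture("scene");r=ctrl.landmark_of("pin",q)
for d in r[:2]: print(d["score"],"pin jig",J(ray(q,d["point"],53)).round(1))
print("expected",pin.round(1))
E
python3 chk.py
```

```text
a 1.257880592091544
jig [  3.9 -42.6] z 46.3 phi_jig -0.313 F [ 0.1  0.8 -0.4]
tool dx,dy,dz [-0.5 -0.1 -0.2] az 0.0
0.59 pin jig [ 25.6 -56.2]
expected [ 19.6 -47.6]
```

Emit:
send_rows(
  targets=[
    [1,0.0038,0.0011,0,0,0,-0.075],
    [1,0.0038,0.0011,0,0,0,-0.075],
    [1,0.0038,0.0011,0,0,0,-0.075],
    [1,0.0038,0.0011,0,0,0,-0.075],
    [1,0.0038,0.0011,0,0,0,-0.075],
    [1,0.0038,0.0011,0,0,0,-0.075],
    [1,0.0038,0.0011,0,0,0,-0.075],
    [1,0.0038,0.0011,0,0,0,-0.075],
    [1,0,0,0,0,0,0],
    [1,0,0,0,0,0,0],
  ],
)

```text
time_s: 9.25
eef_pos: [608.4, -28.6, 46.3]
ee_rot: [0.0, 0.996, 0.094, 0.0]
force: [0.1, -0.4, -1.1]
grip_width: 0.003
grip_force: 0.0
```

```bash
cat >> chk.py <<'E'
x,y=proj(q,np.append(W((35,0)),40)).astype(int)
import sys;cv2.imwrite(f"pics/{sys.argv[1]}.png",cv2.resize(q["img"][y-60:y+60,x-80:x+80,::-1],None,fx=4,fy=4,interpolation=cv2.INTER_CUBIC))
E
python3 chk.py s3
```

```text
a 1.8576491797499333
jig [ 33.3 -52.6] z 46.3 phi_jig 0.287 F [ 0.1 -0.4 -1.1]
tool dx,dy,dz [-0.5 -0.  -0.2] az 0.0
0.7 pin jig [ 42.8 285.3]
0.68 pin jig [ 47.6 -48.4]
expected [ 49.1 -48. ]
```

View pics/s3.png

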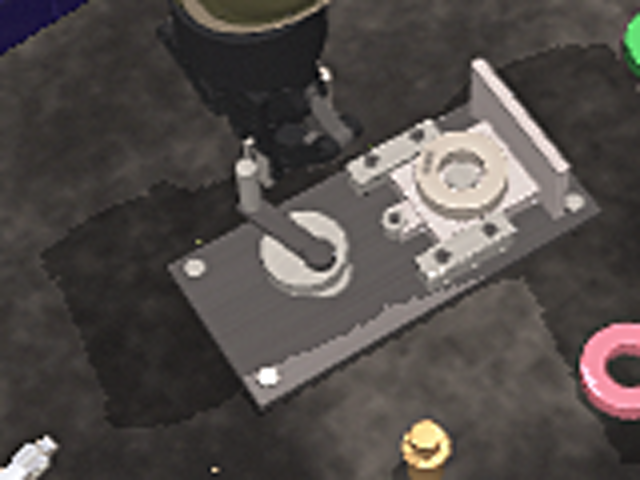

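The pin at (247,170) is moving round with the lever. The network puts it at (47.6, -48.4) against the expected (49.1, -48.0). 17 rows remain.

Emit:
send_rows(
  targets=[
    [1,0.0038,0.0011,0,0,0,-0.075],
    [1,0.0038,0.0011,0,0,0,-0.075],
    [1,0.0038,0.0011,0,0,0,-0.075],
    [1,0.0038,0.0011,0,0,0,-0.075],
    [1,0.0038,0.0011,0,0,0,-0.075],
    [1,0.0038,0.0011,0,0,0,-0.075],
    [1,0.0038,0.0011,0,0,0,-0.075],
    [1,0.0038,0.0011,0,0,0,-0.075],
    [1,0.0038,0.0011,0,0,0,-0.075],
    [1,0,0,0,0,0,0],
  ],
)

```text
time_s: 10.6
eef_pos: [642.6, -21.3, 46.2]
ee_rot: [0.0, 0.908, 0.419, 0.0]
force: [0.3, -0.6, -0.3]
grip_width: 0.005
grip_force: 0.0
```

Emit:
send_rows(
  targets=[
    [1,0.0038,0.0011,0,0,0,-0.075],
    [1,0.0038,0.0011,0,0,0,-0.075],
    [1,0.0038,0.0011,0,0,0,-0.075],
    [1,0.0038,0.0011,0,0,0,-0.075],
    [1,0.0038,0.0011,0,0,0,-0.075],
    [1,0.0038,0.0011,0,0,0,-0.075],
    [1,0.0038,0.0011,0,0,0,-0.075],
    [1,0.0038,0.0011,0,0,0,-0.075],
    [1,0,0,0,0,0,0],
    [1,0,0,0,0,0,0],
  ],
)

```text
time_s: 11.85
eef_pos: [663.3, 1.9, 46.3]
ee_rot: [0.0, 0.744, 0.668, 0.0]
force: [-0.2, 0.1, 0.8]
grip_width: -0.001
grip_force: 0.0
```

```bash
python3 chk.py s4
```

```text
a 3.1319482053208416
jig [ 84.9 -16.9] z 46.3 phi_jig 1.561 F [-0.2  0.1  0.8]
tool dx,dy,dz [-0.6 -0.1 -0.2] az 0.0
0.74 pin jig [85.9 -2.6]
expected [85.  -0.5]
```

View pics/s4.png

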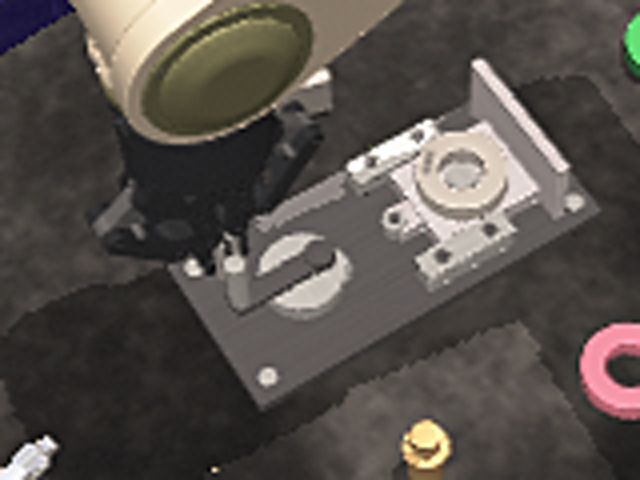

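The lever now runs parallel to the jig's long edge, with the pin at (235,270) in the crop, about (85,-1) in the jig. Step 1 is met. I'll back off, rise, and go behind the plate.

Emit:
send_rows(
  targets=[
    [1,-0.005,0,0,0,0,0],
    [1,-0.01,0,0,0,0,0],
    [1,-0.01,0,0,0,0,0],
    [1,0,0,-0.015,0,0,0],
    [1,0,0,-0.02,0,0,0],
    [1,0,0,-0.02,0,0,0],
    [1,0,0,-0.02,0,0,0],
    [1,0,0,-0.01,0,0,0],
    [1,0,0,0,0,0,0],
    [1,0,0,0,0,0,0],
  ],
)

```text
time_s: 13.2
eef_pos: [660.3, -22.8, 130.5]
ee_rot: [-0.001, 0.744, 0.669, -0.0]
force: [-0.8, 0.4, 0.0]
grip_width: -0.0
grip_force: 0.0
```

```bash
python3 - <<'E'
from h import *
delta(-140,0,131,0)
E
```

```text
jig [ 84.4 -41.8] z 130.5 phi_jig 1.563 F [-0.8  0.4  0. ]
tool dx,dy,dz [  40.2 -224.7   -0.5] az 1.563
```

Emit:
send_rows(
  targets=[
    [1,0.005,-0.028,0,0,0,0],
    [1,0.005,-0.028,0,0,0,0],
    [1,0.005,-0.028,0,0,0,0],
    [1,0.005,-0.028,0,0,0,0],
    [1,0.005,-0.028,0,0,0,0],
    [1,0.005,-0.028,0,0,0,0],
    [1,0.005,-0.028,0,0,0,0],
    [1,0.005,-0.028,0,0,0,0],
    [1,0,0,0,0,0,0.16],
    [1,0,0,0,0,0,0.16],
  ],
)

```text
time_s: 14.45
eef_pos: [441.7, 40.7, 130.9]
ee_rot: [-0.0, 0.842, 0.539, -0.0]
force: [0.7, -0.7, 0.7]
grip_width: 0.001
grip_force: 0.0
```

Emit:
send_rows(
  targets=[
    [1,0,0,0,0,0,0.155],
    [1,0,0,0,0,0,0.155],
    [1,0,0,0,0,0,0.155],
    [1,0,0,0,0,0,0.155],
    [1,0,0,0,0,0,0.155],
    [1,0,0,0,0,0,0.155],
    [1,0,0,0,0,0,0.155],
    [1,0,0,0,0,0,0.155],
    [1,0,0,0,0,0,0],
    [1,0,0,0,0,0,0],
  ],
)

```text
time_s: 15.7
eef_pos: [442.0, 40.6, 131.1]
ee_rot: [-0.0, 0.999, -0.046, -0.0]
force: [-0.9, -0.1, 0.8]
grip_width: -0.001
grip_force: 0.0
```

```bash
python3 - <<'E'
from h import *
delta(-140,0,38,0)
for n in("top","scene"):
    q=ctrl.capture(n)
    for k,z in(("pin",53),("push_face",45)):
        for d in ctrl.landmark_of(k,q)[:1]: print(n,k,d["score"],J(ray(q,d["point"],z)).round(1))
E
```

```text
jig [-139.1   -0.2] z 131.1 phi_jig 0.006 F [-0.9 -0.1  0.8]
tool dx,dy,dz [-0.9 -0.2 93.1] az 0.006
top pin 0.81 [77.7  2.1]
scene pin 0.86 [84.2 -7.6]
scene push_face 0.8 [-101.1   -5.9]
```

Emit:
send_rows(
  targets=[
    [1,0,0,0.015,0,0,0],
    [1,0,0,0.015,0,0,0],
    [1,0,0,0.015,0,0,0],
    [1,0,0,0.015,0,0,0],
    [1,0,0,0.015,0,0,0],
    [1,0,0,0.012,0,0,0],
    [1,0,0,0.006,0,0,0],
    [1,0.005,0,0,0,0,0],
    [1,0.005,0,0,0,0,0],
    [1,0,0,0,0,0,0],
  ],
)

```text
time_s: 17.25
eef_pos: [452.8, 39.5, 38.6]
ee_rot: [0.0, 0.999, -0.048, 0.001]
force: [-0.6, -0.8, -1.2]
grip_width: 0.0
grip_force: 0.0
```

Emit:
send_rows(
  targets=[
    [1,0.004,0,0,0,0,0],
    [1,0.004,0,0,0,0,0],
    [1,0.004,0,0,0,0,0],
    [1,0.004,0,0,0,0,0],
    [1,0.003,0,0,0,0,0],
    [1,0.003,0,0,0,0,0],
    [1,0.003,0,0,0,0,0],
    [1,0.003,0,0,0,0,0],
    [1,0.003,0,0,0,0,0],
    [1,0.003,0,0,0,0,0],
  ],
)

```text
time_s: 18.5
eef_pos: [486.1, 36.3, 38.2]
ee_rot: [0.0, 0.999, -0.048, -0.0]
force: [-3.1, -2.6, 1.4]
grip_width: -0.001
grip_force: 1.3
```

```bash
python3 - <<'E'
from h import *
delta(-84,0,38,0)
E
```

```text
jig [-94.8  -0.2] z 38.2 phi_jig 0.004 F [-3.1 -2.6  1.4]
tool dx,dy,dz [10.8 -0.1  0.2] az 0.004
```

Contact at about 3 N and the slide is moving. About 11 mm to go, in small steps.

Emit:
send_rows(
  targets=[
    [1,0.002,0,0,0,0,0],
    [1,0.002,0,0,0,0,0],
    [1,0.002,0,0,0,0,0],
    [1,0.002,0,0,0,0,0],
    [1,0.001,0,0,0,0,0],
    [1,0.001,0,0,0,0,0],
    [1,0,0,0,0,0,0],
    [1,0,0,0,0,0,0],
    [1,0,0,0,0,0,0],
    [1,0,0,0,0,0,0],
  ],
)

```text
time_s: 19.75
eef_pos: [496.0, 35.5, 38.3]
ee_rot: [-0.0, 0.999, -0.048, 0.0]
force: [-0.3, 0.9, -0.4]
grip_width: 0.003
grip_force: 0.4
```

Emit:
send_rows(
  targets=[
    [1,0.001,0,0,0,0,0],
    [1,0.0005,0,0,0,0,0],
    [1,0.0005,0,0,0,0,0],
    [1,0,0,0,0,0,0],
    [1,0,0,0,0,0,0],
    [1,0,0,0,0,0,0],
    [1,0,0,0,0,0,0],
    [1,0,0,0,0,0,0],
    [1,0,0,0,0,0,0],
    [1,0,0,0,0,0,0],
  ],
)

```text
time_s: 21.0
eef_pos: [496.8, 35.4, 38.3]
ee_rot: [-0.0, 0.999, -0.047, -0.001]
force: [-8.4, -0.2, 5.8]
grip_width: 0.002
grip_force: 4.3
```

```bash
python3 - <<'E'
from h import *
delta(-84,0,38,0)
q=ctrl.capture("scene");x,y=proj(q,np.append(W((-30,0)),40)).astype(int)
cv2.imwrite("pics/s5.png",cv2.resize(q["img"][y-60:y+60,x-80:x+80,::-1],None,fx=4.5,fy=4.5,interpolation=cv2.INTER_CUBIC))
E
```

```text
jig [-84.1   0. ] z 38.3 phi_jig 0.004 F [-8.4 -0.2  5.8]
tool dx,dy,dz [0.1 0.  0.3] az 0.004
```

View pics/s5.png

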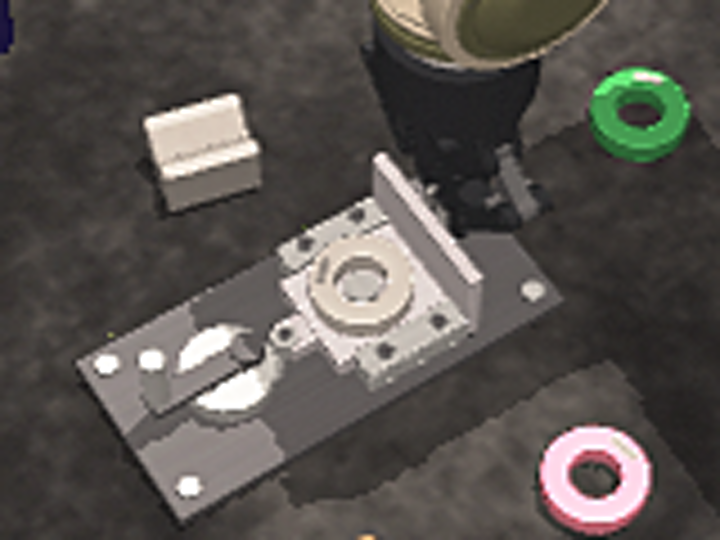

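The plate meets the rail ends at (470,310), and the force jumped to 8 N without the matching movement. One more small nudge will confirm the stop, then I'll back off.

Emit:
send_rows(
  targets=[
    [1,0.001,0,0,0,0,0],
    [1,0.0005,0,0,0,0,0],
    [1,0,0,0,0,0,0],
    [1,0,0,0,0,0,0],
    [1,0,0,0,0,0,0],
    [1,0,0,0,0,0,0],
    [1,0,0,0,0,0,0],
    [1,0,0,0,0,0,0],
    [1,0,0,0,0,0,0],
    [1,0,0,0,0,0,0],
  ],
)

```text
time_s: 22.3
eef_pos: [496.8, 35.4, 38.2]
ee_rot: [-0.0, 0.999, -0.047, -0.003]
force: [-17.8, -0.6, 12.8]
grip_width: 0.002
grip_force: 8.4
```

Emit:
send_rows(
  targets=[
    [1,-0.003,0,0,0,0,0],
    [1,-0.005,0,0,0,0,0],
    [1,-0.01,0,0,0,0,0],
    [1,-0.015,0,0,0,0,0],
    [1,-0.01,0,0,0,0,0],
    [1,0,0,-0.02,0,0,0],
    [1,0,0,-0.03,0,0,0],
    [1,0,0,-0.03,0,0,0],
    [1,0,0,-0.02,0,0,0],
    [1,0,0,0,0,0,0],
  ],
)

```text
time_s: 23.55
eef_pos: [457.1, 39.1, 139.2]
ee_rot: [0.0, 0.999, -0.048, 0.001]
force: [0.1, 0.4, 0.3]
grip_width: 0.0
grip_force: 0.0
```

```bash
python3 - <<'E'
from h import *
delta(-84,0,38,0)
q=ctrl.capture("scene");x,y=proj(q,np.append(W((-30,0)),40)).astype(int)
cv2.imwrite("pics/s6.png",cv2.resize(q["img"][y-60:y+60,x-80:x+80,::-1],None,fx=4.5,fy=4.5,interpolation=cv2.INTER_CUBIC))
for k,z in(("pin",53),("push_face",45),("ring_gauge",24)):
    for d in ctrl.landmark_of(k,q): print(k,d["score"],J(ray(q,d["point"],z)).round(1))
E
```

```text
jig [-124.    -0.2] z 139.2 phi_jig 0.004 F [0.1 0.4 0.3]
tool dx,dy,dz [ 4.000e+01 -1.000e-01  1.012e+02] az 0.004
pin 0.62 [86.  -8.2]
pin 0.59 [-23.4  12.7]
push_face 0.97 [-65.7   1.9]
ring_gauge 0.95 [-60.  140.9]
ring_gauge 0.65 [-201.2   -4.1]
ring_gauge 0.6 [-25.7   4.2]
```

View pics/s6.png

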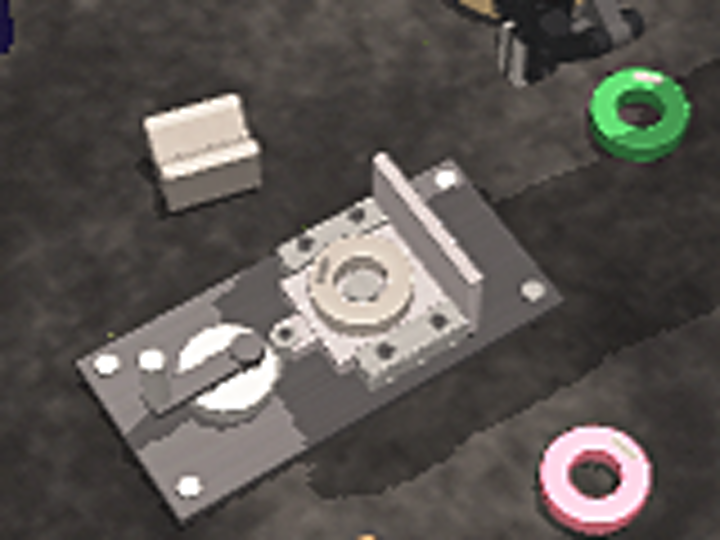

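The nudge raised the force to 18 N with no movement, so the plate is hard against the rail ends at (380,210) and (470,320). The ring gauge sits flat at (360,285), the lever points away from the slide, and the gripper is clear.

```bash
python3 -c "
from rig import ctrl
print(ctrl.finish_job())"
```

```text
the job is handed in; nothing more can be done
None
```

I turned the lever to point straight away from the slide, pushed the slide fully home against the rail ends with the ring gauge still seated, moved the arm clear and handed the job in at about 24 s; no verdict came back.

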